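Slide a loaded board crate home in its dock

ROBOT

A 6-joint arm with a two-finger parallel gripper is mounted at the origin on the work surface. World frame = base frame: x ahead of the robot, y to its left, z up, the work surface at z = 0. Lengths are in mm, angles in rad, forces in N, time in s.
With the tool pointing down it reaches from about 325 to 775 mm from the base axis. Payload 5.5 kg.
Tool frame: the origin (TCP) lies at the very end of the fingers, on their centre line; the grasp point (between the pads) lies 19 mm behind it; z points along the fingers, y is the direction in which the jaws open and shut (so a half turn about z gives the same grasp; the last joint's range is limited). The gripper opens to 88 mm and grips with 3 to 60 N. Pads are 20 mm wide; open, the fingers measure 115 mm over their backs; the gripper's body (75 mm by 178 mm) begins 61 mm behind the grasp point.
Start: joints at [1.088, 0.091, 1.231, -0, 1.82, -0.057], TCP at [247.836, 546.437, 222.631] pointing down, gripper open.
Joint ranges: [-2.87, 2.87], [-0.86, 2.18], [0.17, 2.46], [-1.51, 4.65], [0.06, 2.69], [-2.65, 2.65]. Speed limits (rad/s): [2.57, 2.57, 3.01, 3.14, 3.14, 3.14].

INTERFACE

Orientations are given as a 3x3 rotation matrix whose columns are the frame's x, y, z axes.
In Python, from workcell import ctrl gives the robot as it stands.
- The arm moves only by the shell command python3 -m crank 'ROWS' [FORCE]. ROWS is text: rows parted by semicolons, each of 5 numbers parted by spaces: the shift along the tool's x, y, z in m, then the turn about the tool's z in degrees, then the closure, from 0 (fully open) to 1 (shut). A call has 1 to 8 rows; each row is the pose to reach, as a shift and turn from the pose commanded when the call began, along the tool's axes at that moment; what a row does not reach only later rows make up. A row lasts 1/10 s, in which the tool goes at most 50 mm and 8.59 degrees, less where a joint would pass 70% of its speed; a pose out of reach is approached as far as the arm can. A call with a gripper value outside its range is refused whole. The fingers move at their own pace and stop on an object; FORCE is the grip in N (left out, the last holds). Time passes only in rows, so rows that repeat a pose let the fingers close. It gives the time, the measured TCP pose, the force and the opening at its end, in the units of the state.
- ctrl.get_state(): the state, without advancing time (a new reading comes with each control period).
- ctrl.capture(name): name is "side" or "top" or "wrist"; returns the picture (400x640x3 uint8, blue, green, red); there is no depth.
- ctrl.calibration(name): a dict with "vertical_fov" (degrees; the focal length in pixels is half the picture's height over the tangent of half this angle, whatever the lens; pixels are square), "cx", "cy" (the principal point, pixels), "R" (3x3) and "t" (3): a world point X has camera coordinates R X + t; the wrist camera has in their place "T_tool_cam" (4x4, takes a point from camera to tool coordinates, whose origin is the TCP and whose axes are the flange's). Camera axes: x right, y down, z forward; pixel columns grow to the right and rows downward; lengths in mm; the calibration is good to about 2 mm. A picture is of the moment at which its call begins: read the wrist's pose just before it. calibration takes no time and is no camera call.
- ctrl.finish_job(): hands the job in, once; it reports no verdict.
The state is a dict: "t": time; "joint_pos": joint angles; "joint_velocities": joint speeds; "joint_torque": joint torques, N m; "eef_pos": TCP position; "tool_rot": TCP orientation; "wrist_force": force on the tool from outside, world axes, zero at the start; "wrist_torque": the same for the moment, N m; "finger_gap": opening from 0.0 (shut) to 1.0 (fully open).
Only numpy, scipy, OpenCV 4.12 (cv2) and the standard library are available. Lean on these libraries where they do the work, as an engineer would, in place of code of your own. Each camera call takes 0.05 s, during which the arm holds its last target.

TASK

Push the loaded board crate that stands in front of the empty dock straight into that dock, pushing low near its base so that it slides on its feet and does not tip, until it sits square against the dock's back stop. Then press the push button behind that stop all the way down and let it come up again, leaving the crate home and the hand clear. Only push and press with the fingers: do not lift the crate or touch its handle, and leave the docked crate, its button and everything else on the bench alone.

Things in the scene. Friction and masses are not known exactly. Their poses are not given: they have to be found in the camera images.
- crate: the crate to push: grey box of green boards on rubber feet, 90 mm deep (its x), 160 wide (its y), flat upright smooth sides from 6 to 90 mm up, about 1.2 kg; sliding takes 7 to 16 N; pushed higher than 40 mm above the bench it may tip. Origin: centre of its underside; x points from its face near the robot to the face that enters the dock. Starts 120 to 150 mm short of home, up to 25 mm aside, turned up to 0.2 rad
- crate_handle: the steel bar handle of that crate, not to be touched: an 8 mm round bar along the crate's y, 136 mm long on two legs at its ends, in the middle of the crate's depth. Origin: the middle of the crate's open top, 90 mm above its underside; the bar reaches 46 mm above that
- dock_free: the empty dock, a fixed aluminium fence open to the robot. Origin: on the bench where the crate's origin lies when home; x points into the dock, y left. Stop face at x = +45 mm, 50 mm high, 14 thick. Side rails 40 mm high, inner faces y = +-90 mm from x = -13 to +45, flaring to about +-110 at x = -56. No floor. Behind the stop a 40 mm high block carries the button
- button_free (a joint): push button behind the stop of the empty dock, travel in m: 0 is up, 0.006 is fully down (about 5 N); it springs back up
- button_free_top (a point): centre of the top of that button (26 mm wide round white cap, about 62 mm above the bench), 90 mm from the dock's origin along the dock's x; it is pressed straight down
- dock_full: the occupied dock, same shape and same origin as the empty one
- crate_full: an identical crate already home in the occupied dock; leave it alone
- button_full (a joint): the occupied dock's own button, same as the other; leave it alone
- spool: white spool, 52 mm wide, 36 mm high; leave alone. Origin at its underside
- screwdriver: screwdriver lying on the bench at the right; leave alone. Origin at its underside
- flux: small bottle, 40 mm wide, 90 mm high, at the right; leave alone. Origin at its underside
- bin: yellow open bin, 130 x 100 x 60 mm, at the left; leave alone. Origin at its underside
- meter: hand-held meter lying flat, 130 x 70 x 37 mm, at the left; leave alone. Origin at its underside
- reel: flat black component reel, 100 mm wide, 12 mm high, lying between the two crates' lanes; leave alone. Origin at its underside
Not all that is in view belongs to the job. Leave any purple or red look-alike of the crate alone.

How it is judged (in metres and radians):
On the way, in this order (a step that is already met when the one before it is completed fails the run):
1. the crate is home in the empty dock, square against the stop and flat on the bench (x of crate in the frame of dock_free between -0.008 and 0.006 m and y of crate in the frame of dock_free between -0.014 and 0.014 m and angle between the x axis of crate and the x axis of dock_free, either way round below 0.08 rad and angle between crate's own z axis and vertical below 0.05 rad and height (world z) of crate below 0.005 m), for 0.2 s.
2. the button of that dock is pressed fully down (value of joint button_free above 0.0045 m), for 0.05 s.
At the end, for the whole second after the job is handed in: The crate stands at rest in the empty dock, upright on the bench, within 8 mm of its home against the back stop, within 14 mm of the dock's middle line and within 0.08 rad of square; the button has been pressed at least 4.5 mm down after the crate was home and has come up again (all of step 1 and linear speed of crate below 0.01 m/s and value of joint button_free below 0.0015 m); the robot touches nothing.
It fails at once if the crate tips by more than 0.2 rad, or is lifted: its underside's centre rises more than 15 mm (angle between crate's own z axis and vertical above 0.2 rad or height (world z) of crate above 0.015 m).
It fails at once if the crate's handle is touched with more than 1 N (contact force between any of the fingers, the arm and crate_handle above 1 N).
It fails at once if the docked crate is moved more than 12 mm or tipped (distance of crate_full from where it was at the start of the episode above 0.012 m or angle between crate_full's own z axis and vertical above 0.1 rad).
It fails at once if the occupied dock's button is pressed (value of joint button_full above 0.003 m).
It fails at once if something else on the bench is moved more than 20 mm (distance of any of spool, screwdriver, flux, bin, meter, reel from where it was at the start of the episode above 0.02 m).
It also fails if it takes over 58 s, if anything falls off the work surface, if the arm or the gripper's body presses on something with over 40 N, if the wrist force passes 120 N, or if a joint passes its speed limit or range.

## Working session

There is one attempt and no reset: what is moved stays moved. The work goes in short steps, Python scripts to look and compute and a shell command to move; the robot and the scene stay as the last step left them, time stands still between calls to the robot, and variables do not carry over. Pictures are saved under pics/ and viewed, and the job is handed in when it is done.

```bash
mkdir -p pics; ls
python3 - <<'E'
from workcell import ctrl
import cv2,numpy as np
np.set_printoptions(precision=4,suppress=True)
for n in("top","side"):
    cv2.imwrite(f"pics/{n}0.png",ctrl.capture(n))
    print(n,ctrl.calibration(n))
print(ctrl.calibration("wrist"))
print(ctrl.get_state())
E
```

```text
pics
top {'vertical_fov': 56.11645180485809, 'cx': 325.22739177138794, 'cy': 197.26773433737074, 'R': array([[ 0.0214, -0.9998, -0.0034],
       [-0.989 , -0.0207, -0.1465],
       [ 0.1464,  0.0065, -0.9892]]), 't': array([ -28.1262,  494.4315, 1037.7997])}
side {'vertical_fov': 48.435896475208516, 'cx': 319.16904303346803, 'cy': 196.9794741105722, 'R': array([[ 0.9938, -0.1103, -0.0147],
       [-0.07  , -0.5174, -0.8529],
       [ 0.0865,  0.8486, -0.5219]]), 't': array([-493.6175,   75.9901, 1367.3774])}
{'vertical_fov': 69.77667875371243, 'cx': 312.7432945079294, 'cy': 200.25584128521683, 'T_tool_cam': array([[  -0.0006,   -0.9527,   -0.3038,   84.0011],
       [   1.    ,   -0.0007,    0.0002,    0.0629],
       [  -0.0004,   -0.3038,    0.9527, -161.257 ],
       [   0.    ,    0.    ,    0.    ,    1.    ]])}
{'t': 0.1, 'joint_pos': array([ 1.0883,  0.0918,  1.2317, -0.    ,  1.8198, -0.0567]), 'joint_velocities': array([ 0.0002, -0.0011, -0.0034, -0.0003,  0.0013, -0.0001]), 'joint_torque': array([  0.0014, -44.7853, -40.7571,   0.0701,   0.0283,  -0.0001]), 'eef_pos': array([247.7248, 546.1884, 221.6218]), 'tool_rot': array([[-0.9107,  0.4131, -0.0008],
       [ 0.4131,  0.9107, -0.0016],
       [ 0.0001, -0.0017, -1.    ]]), 'wrist_force': array([-0.0588,  0.3948, -0.0767]), 'wrist_torque': array([0.0161, 0.0243, 0.0223]), 'finger_gap': 1.0030977572953728}
```

View pics/top0.png

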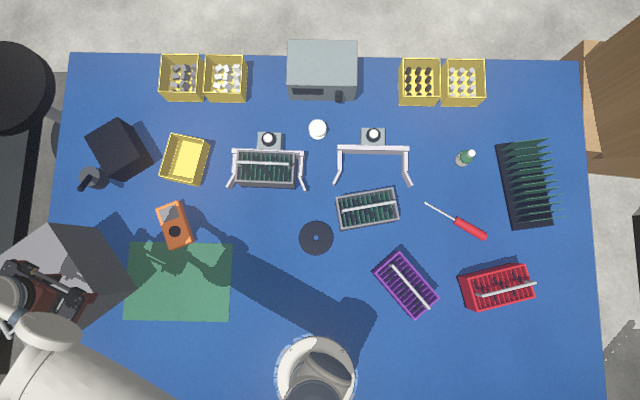

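View pics/side0.png

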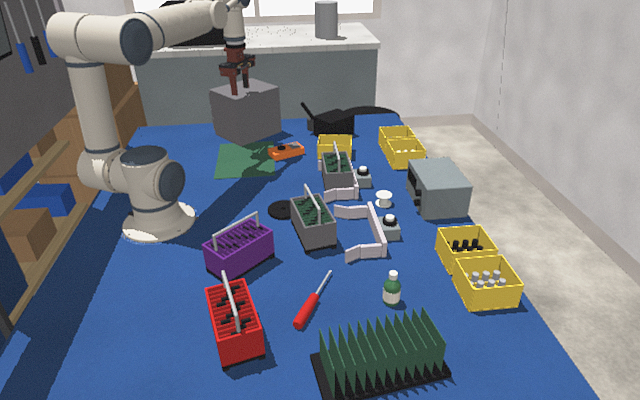

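The top view shows a grey crate at (367,208) in front of the empty dock (stop at about (373,150), button at (374,134)). The docked grey crate is at (268,167). The purple (405,284) and red (497,287) ones are look-alikes. The grey crate at (367,208) fits, so I'll confirm it in an enlarged crop.

Run:
```python
import cv2
a=cv2.imread("pics/top0.png")[120:240,310:430]
cv2.imwrite("pics/topc.png",cv2.resize(a,(600,600),interpolation=cv2.INTER_CUBIC))
a=cv2.imread("pics/side0.png")[180:280,270:410]
cv2.imwrite("pics/sidec.png",cv2.resize(a,(784,560),interpolation=cv2.INTER_CUBIC))
```

```text
(no output)
```

View pics/topc.png

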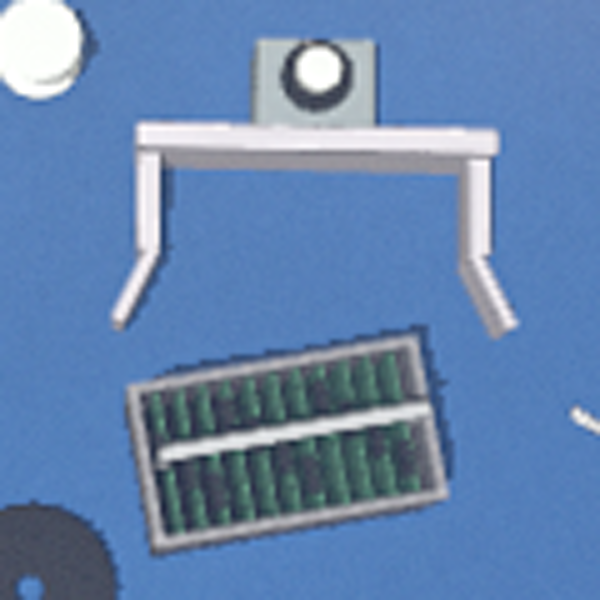

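View pics/sidec.png

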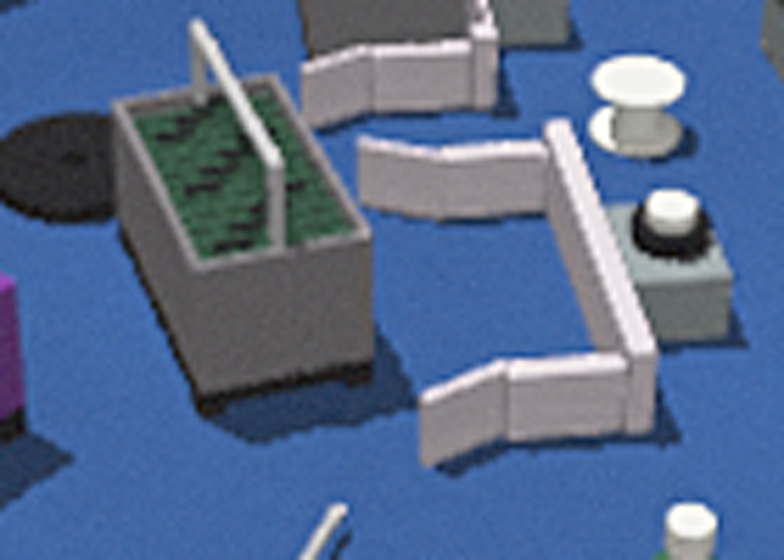

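The crops confirm it: the left image shows a grey crate with green boards, turned slightly, right in front of the open fence with the white button behind it. Next I measure the poses.

```bash
cat > h.py <<'E'
import numpy as np,cv2
from scipy.optimize import least_squares
from workcell import ctrl
np.set_printoptions(precision=3,suppress=True)
def K(n):
    c=ctrl.calibration(n);f=200/np.tan(np.radians(c["vertical_fov"]/2));return c,f
def ray(n,uv,z):
    c,f=K(n);R=np.array(c["R"]);t=np.array(c["t"])
    d=R.T@np.array([(uv[0]-c["cx"])/f,(uv[1]-c["cy"])/f,1]);C=-R.T@t
    return C+d*(z-C[2])/d[2]
def proj(n,P):
    c,f=K(n);q=np.asarray(P)@np.array(c["R"]).T+c["t"]
    return q[:,:2]/q[:,2:]*f+[c["cx"],c["cy"]]
def loc(p,x,y,z):
    c,s=np.cos(p[2]),np.sin(p[2]);return [p[0]+c*x-s*y,p[1]+s*x+c*y,z]
def fit(obs,p0): # obs: (cam,u,v,x,y,z)
    def r(p):
        return np.concatenate([proj(o[0],[loc(p,*o[3:])])[0]-o[1:3] for o in obs])
    s=least_squares(r,p0,x_scale=[10,10,.1]);print("fit",s.x,"rms px",np.sqrt(np.mean(s.fun**2)));print(s.fun.reshape(-1,2).round(1).tolist());return s.x
E
python3 - <<'E'
from h import *
T=lambda u,v:("top",(u+.5)/5-.5+310,(v+.5)/5-.5+120)
S=lambda u,v:("side",(u+.5)/5.6-.5+270,(v+.5)/5.6-.5+180)
for u,v in[(128,383),(420,335),(447,495),(153,552)]: print(ray("top",T(u,v)[1:],90))
ct=[T(128,383)+(45,80,90),T(420,335)+(45,-80,90),T(447,495)+(-45,-80,90),T(153,552)+(-45,80,90)]
cs=[S(112,102)+(-45,80,90),S(278,76)+(45,80,90),S(372,236)+(45,-80,90),S(198,270)+(-45,-80,90)]
p=fit(ct,[500,0,0]);fit(cs,p);c=fit(ct+cs,p)
dt=[T(160,252)+(-13,90,40),T(459,268)+(-13,-90,40),T(317,66)+(90,0,62),T(317,125)+(59,0,50)]
ds=[S(672,200)+(90,0,62),S(437,158)+(-13,90,40),S(506,362)+(-13,-90,40)]
q=fit(dt,[650,0,0]);fit(ds,q);d=fit(dt+ds,q)
cc,ss=np.cos(d[2]),np.sin(d[2]);e=c-d
print("crate in dock",[cc*e[0]+ss*e[1],-ss*e[0]+cc*e[1],e[2]])
print("button",loc(d,90,0,62))
E
```

```text
[490.482 -45.039  90.   ]
[ 520.298 -203.839   90.   ]
[ 433.066 -217.916   90.   ]
[399.058 -60.06   90.   ]
fit [ 460.702 -131.687    0.19 ] rms px 0.5213936187973416
[[-0.2, 0.3], [-0.8, 0.1], [0.3, 0.5], [0.6, -0.9]]
fit [ 463.666 -131.091    0.19 ] rms px 0.3392578351784535
[[0.1, 0.0], [-0.2, -0.4], [0.6, 0.1], [-0.6, 0.1]]
fit [ 462.125 -131.634    0.191] rms px 0.5806069495335557
[[-0.2, -0.2], [-0.8, -0.4], [0.3, -0.0], [0.6, -1.4], [-0.4, 0.2], [-0.7, -0.2], [0.1, 0.2], [-1.1, 0.3]]
fit [ 587.715 -149.483   -0.028] rms px 0.9730820374763802
[[-1.4, -0.8], [1.3, -1.1], [0.5, 1.0], [-0.4, 0.9]]
fit [ 592.191 -151.071    0.018] rms px 0.19044003612335478
[[-0.3, 0.2], [0.2, 0.2], [0.1, -0.2]]
fit [ 589.753 -150.534   -0.006] rms px 1.0310986883190654
[[-0.9, -0.8], [1.8, -2.4], [0.1, 0.3], [-0.5, 0.2], [-1.0, 0.5], [0.0, 0.0], [-1.6, -0.3]]
crate in dock [np.float64(-127.73077060761538), np.float64(18.191072630964147), np.float64(0.19630354419428758)]
button [np.float64(679.7513734271557), np.float64(-151.03361721950938), 62]
```

```bash
python3 - <<'E'
from h import *
T=lambda u,v:("top",(u+.5)/5-.5+310,(v+.5)/5-.5+120)
S=lambda u,v:("side",(u+.5)/5.6-.5+270,(v+.5)/5.6-.5+180)
a=ray("top",T(137,122)[1:],50);b=ray("top",T(497,129)[1:],50);print(a,b,np.arctan2((a-b)[1],(a-b)[0])-np.pi/2)
a=ray("side",S(569,119)[1:],50);b=ray("side",S(655,350)[1:],50);print(a,b,np.arctan2((a-b)[1],(a-b)[0])-np.pi/2)
dt=[T(160,250)+(-13,90,40),T(468,258)+(-13,-90,40),T(318,66)+(90,0,62),T(317,125)+(59,0,50)]
ds=[S(672,200)+(90,0,62),S(437,158)+(-13,90,40),S(506,362)+(-13,-90,40)]
q=fit(dt,[590,-150,0]);d=fit(dt+ds,q)
E
python3 - <<'E'
import cv2
a=cv2.imread("pics/top0.png")[125:195,325:425]
cv2.imwrite("pics/topd.png",cv2.resize(a,(800,560),interpolation=cv2.INTER_CUBIC))
E
```

```text
[648.998 -48.368  50.   ] [ 649.074 -255.932   50.   ] 0.0003671748479399106
[652.18 -46.56  50.  ] [ 649.25  -254.959   50.   ] -0.014058954979799365
fit [ 589.5   -151.719   -0.002] rms px 0.3472690831828549
[[-0.5, -0.2], [0.4, -0.4], [0.2, 0.4], [-0.1, 0.3]]
fit [ 590.641 -151.931    0.007] rms px 0.4799862755061359
[[-0.4, -0.3], [0.5, -1.1], [0.0, 0.0], [-0.3, -0.1], [-0.7, 0.6], [0.0, 0.3], [-0.8, 0.0]]
```

View pics/topd.png

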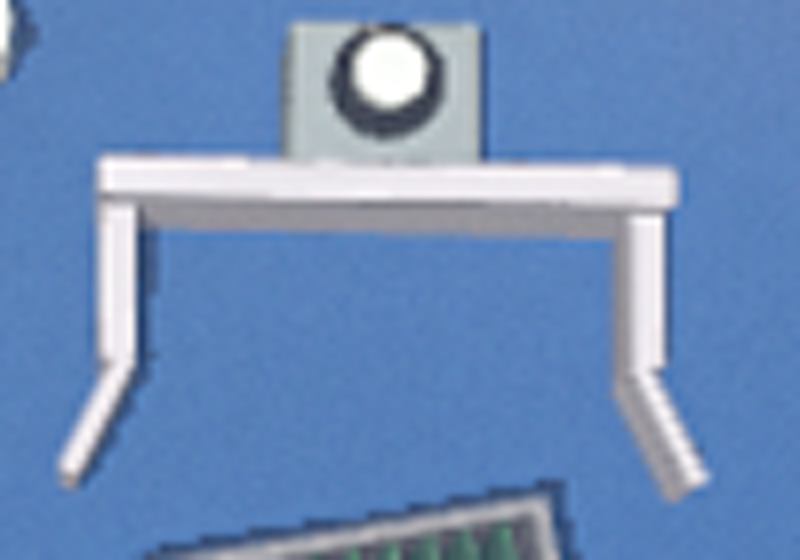

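```bash
python3 - <<'E'
from h import *
for n,u,v,z in [("purple far-top",401,250,90),("purple L",373,267,90),("p R",438,297,90),("p near",416,319,90),("hand a",391,265,136),("hand b",427,309,136),("reel c",315,238,12),("reel top",315,221,12),("reel R",333,238,12),("crate handle l",341,211,136),("crate handle r",396,202,136),("meter",175,225,37)]:
    print(n,ray("top",(u,v),z))
p=np.array([462.,-131.6]);a=.19
tgt=p-80*np.array([np.cos(a),np.sin(a)])
s=ctrl.get_state();R=s["tool_rot"];print(tgt, s["eef_pos"])
Rp=R.T
print("shift m tool axes to above",(R.T@(np.array([*tgt,220])-s["eef_pos"]))/1000)
print("tool x heading",np.degrees(np.arctan2(R[1,0],R[0,0])), "wanted",np.degrees(a)+180)
E
python3 - <<'E'
import cv2
a=cv2.imread("pics/top0.png")[190:325,330:450]
cv2.imwrite("pics/topp.png",cv2.resize(a,None,fx=4.4,fy=4.4,interpolation=cv2.INTER_CUBIC))
E
```

```text
purple far-top [ 349.386 -222.62    90.   ]
purple L [ 303.266 -148.285   90.   ]
p R [ 229.802 -318.216   90.   ]
p near [ 173.064 -260.022   90.   ]
hand a [ 310.786 -188.057  136.   ]
hand b [ 205.13  -276.903  136.   ]
reel c [379.249   9.447  12.   ]
reel top [428.307  10.695  12.   ]
reel R [380.355 -42.419  12.   ]
crate handle l [445.219 -59.744 136.   ]
crate handle r [ 471.633 -201.661  136.   ]
meter [406.477 406.283  37.   ]
[ 383.44  -146.709] [247.725 546.188 221.622]
shift m tool axes to above [-0.41  -0.575  0.003]
tool x heading 155.60256633505378 wanted 190.88619810748565
```

View pics/topp.png

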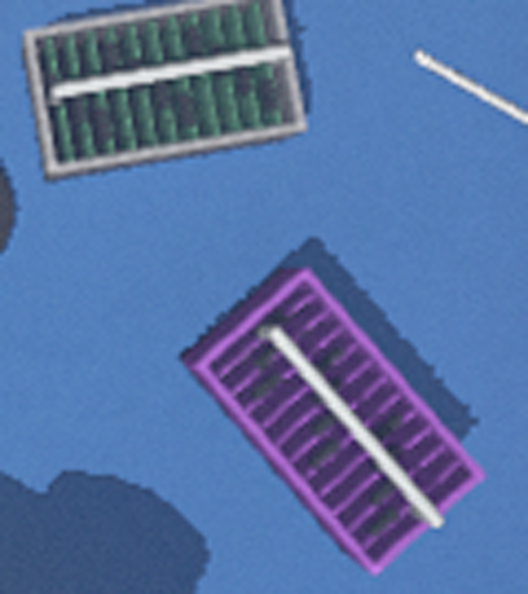

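The picture shows the purple crate's far corner at about (346,-222) mm. That leaves about 45 mm to the fingers' approach spot, so it is clear. I move above the spot behind the near face.

```bash
python3 -m crank '-0.03 -0.04 0 -5 0;-0.06 -0.08 0 -10 0;-0.09 -0.12 0 -15 0;-0.12 -0.17 0 -20 0;-0.15 -0.21 0 -25 0;-0.18 -0.25 0 -30 0;-0.205 -0.287 0 -35 0;-0.205 -0.287 0 -35 0'
cat > go.py <<'E'
from h import *
import sys
s=ctrl.get_state();R=s["tool_rot"]
t=np.array([float(a) for a in sys.argv[1:4]])
print("t",s["t"],"pos",s["eef_pos"],"heading",np.degrees(np.arctan2(R[1,0],R[0,0]))%360,"F",s["wrist_force"],"gap",s["finger_gap"],"Rz",R[:,2])
print("shift",(R.T@(t-s["eef_pos"]))/1000)
E
python3 go.py 383 -147 220
```

```text
t: 0.9
eef_pos: [316.9, 196.1, 222.8]
tool_rot: [[-0.984, -0.18, 0.002], [-0.18, 0.984, -0.001], [-0.001, -0.001, -1.0]]
wrist_force: [0.6, 1.4, -0.4]
finger_gap: 0.997
t 0.9 pos [316.916 196.072 222.82 ] heading 190.37591243952247 F [ 0.618  1.437 -0.394] gap 0.9970355203183573 Rz [ 0.002 -0.001 -1.   ]
shift [-0.003 -0.349  0.003]
```

```bash
python3 -m crank '-0.003 -0.05 0 0 0;-0.003 -0.1 0 0 0;-0.003 -0.15 0 0 0;-0.003 -0.2 0 0 0;-0.003 -0.25 0 -0.5 0;-0.003 -0.3 0 -0.5 0;-0.003 -0.335 0 -0.5 0;-0.003 -0.348 0 -0.5 0' >/dev/null
python3 go.py 383 -147 100
python3 - <<'E'
from h import *
cv2.imwrite("pics/w1.png",ctrl.capture("wrist"))
a=ctrl.capture("side");cv2.imwrite("pics/s1.png",a)
E
```

```text
t 1.7 pos [ 383.135 -143.248  221.688] heading 190.87452827439154 F [-0.06  -0.056 -0.676] gap 1.001840429466654 Rz [-0.002  0.001 -1.   ]
shift [ 0.001 -0.004  0.122]
```

View pics/w1.png

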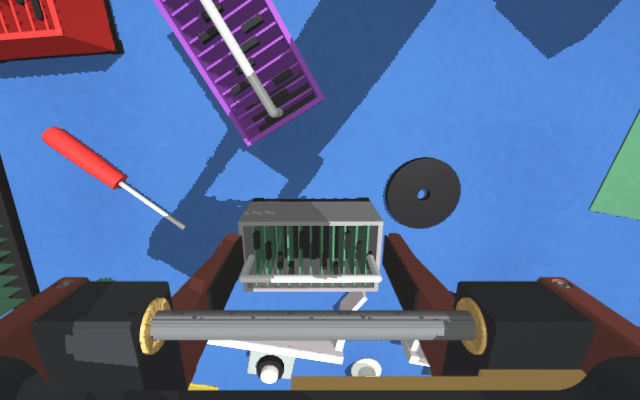

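View pics/s1.png

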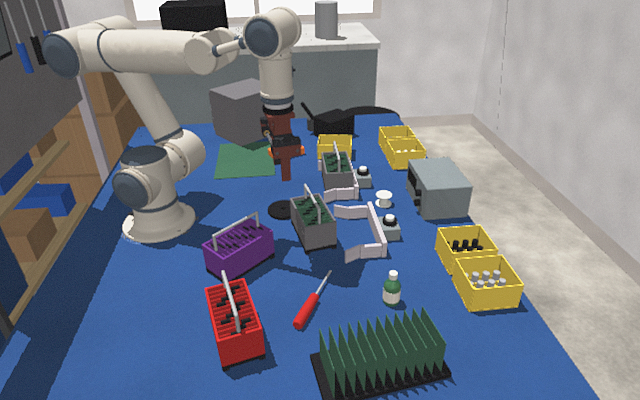

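The wrist view shows the crate between the fingers' lines at (310,245), the purple one well behind at (250,100), and the reel at (423,192), which is clear of the right finger. I go down in steps.

```bash
python3 -m crank '0 -0.004 0.04 0 0;0 -0.004 0.08 0 0;0 -0.004 0.12 0 0;0 -0.004 0.15 0 0;0 -0.004 0.17 0 0;0 -0.004 0.17 0 0' >/dev/null
python3 go.py 383 -147 18
python3 - <<'E'
from h import *
cv2.imwrite("pics/s2.png",cv2.resize(ctrl.capture("side")[110:290,200:440],(800,600),interpolation=cv2.INTER_CUBIC))
E
```

```text
t 2.4 pos [ 382.163 -142.138   49.498] heading 191.233198149607 F [ 0.379 -0.069 -0.732] gap 0.9957434437842013 Rz [-0.005  0.003 -1.   ]
shift [-0.    -0.005  0.031]
```

View pics/s2.png

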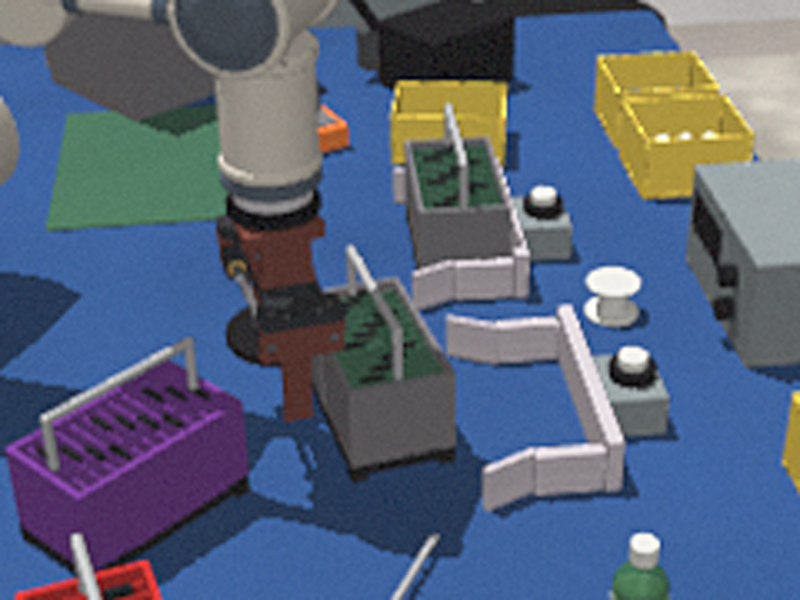

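```bash
python3 -m crank '0 -0.005 0.01 0 0;0 -0.005 0.02 0 0;0 -0.005 0.03 0 0;0 -0.005 0.03 0 0' >/dev/null
python3 go.py 383 -147 18
python3 - <<'E'
from h import *
cv2.imwrite("pics/s3.png",cv2.resize(ctrl.capture("side")[150:270,240:400],(800,600),interpolation=cv2.INTER_CUBIC))
E
```

```text
t 2.85 pos [ 383.875 -149.525   21.022] heading 191.08751658878748 F [-0.92  -0.2   -0.561] gap 1.0013889107886524 Rz [-0.002  0.001 -1.   ]
shift [0.    0.003 0.003]
```

View pics/s3.png

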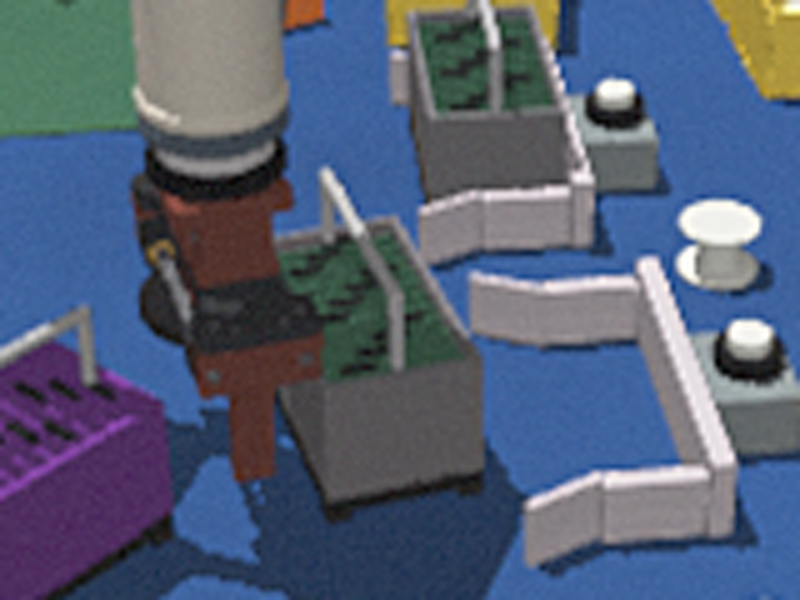

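Run:
```python
from h import *
s=ctrl.get_state();R=s["tool_rot"];p=s["eef_pos"]
for x,y,z in [(-10,-57,0),(10,-57,0),(-10,-57,-80),(-37.5,-57,-80),(37.5,-57,-80),(-37.5,-89,-80),(37.5,-89,-80),(-10,-57,-65)]:
    q=proj("side",[p+R@[x,y,z]])[0]; print((x,y,z),(q-[240,150])*5)
```

```text
(-10, -57, 0) [269.888 480.394]
(10, -57, 0) [234.405 487.524]
(-10, -57, -80) [263.433 360.213]
(-37.5, -57, -80) [313.497 350.855]
(37.5, -57, -80) [175.574 376.636]
(-37.5, -89, -80) [330.046 383.917]
(37.5, -89, -80) [189.232 410.831]
(-10, -57, -65) [264.678 383.393]
```

The side crop shows the right fingertip at (250,480), and the gripper body's lower edge matches its predicted height of about 101 mm, above the 90 mm rim. The fingers are still about 15 mm short of the face. I push gently into contact.

```bash
python3 -m crank '-0.004 0.001 0.001 0 0;-0.008 0.002 0.001 0 0;-0.012 0.002 0.001 0 0;-0.016 0.002 0.001 0 0;-0.020 0.002 0.001 0 0;-0.024 0.002 0.001 0 0;-0.028 0.002 0.001 0 0;-0.031 0.002 0.001 0 0'
python3 go.py 535 -151.5 20
python3 - <<'E'
from h import *
cv2.imwrite("pics/s4.png",cv2.resize(ctrl.capture("side")[150:270,240:400],(800,600),interpolation=cv2.INTER_CUBIC))
E
```

```text
t: 3.7
eef_pos: [412.5, -142.7, 21.7]
tool_rot: [[-0.981, -0.192, -0.007], [-0.192, 0.981, -0.001], [0.007, 0.0, -1.0]]
wrist_force: [-16.0, -3.5, 8.3]
finger_gap: 0.997
t 3.7 pos [ 412.456 -142.717   21.748] heading 191.06833102954735 F [-15.968  -3.495   8.349] gap 0.9973923347444111 Rz [-0.007 -0.001 -1.   ]
shift [-0.119 -0.032  0.001]
```

View pics/s4.png

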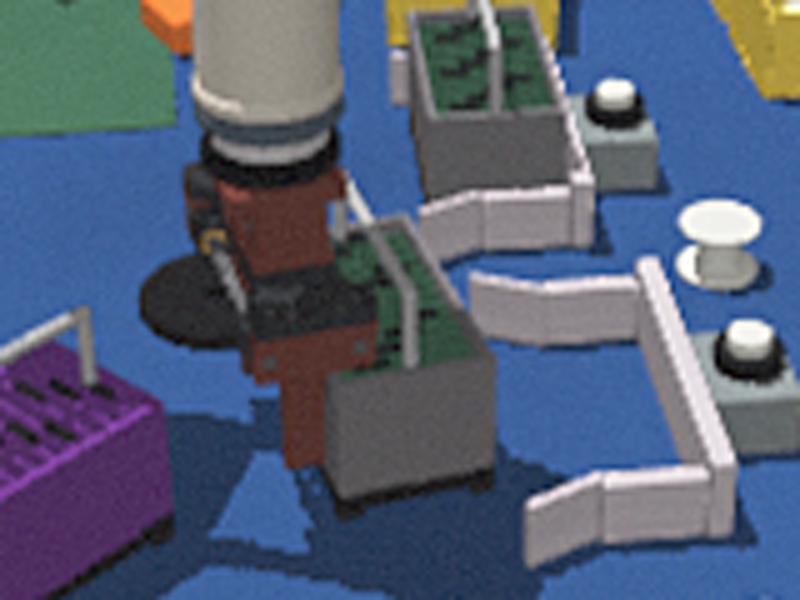

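Contact made at 16 N, with the crate moving a few mm and staying flat. Now I push while turning towards square.

```bash
python3 -m crank '-0.008 -0.002 0.001 1 0;-0.016 -0.004 0.001 2 0;-0.024 -0.006 0.001 4 0;-0.032 -0.008 0.001 5.5 0;-0.040 -0.010 0.001 7 0;-0.048 -0.012 0.001 8.5 0;-0.054 -0.014 0.001 9.5 0;-0.058 -0.015 0.001 10.5 0'
python3 go.py 535 -151.5 20
python3 - <<'E'
from h import *
cv2.imwrite("pics/t5.png",cv2.resize(ctrl.capture("top")[120:240,310:430],(600,600),interpolation=cv2.INTER_CUBIC))
cv2.imwrite("pics/s5.png",cv2.resize(ctrl.capture("side")[150:270,240:400],(800,600),interpolation=cv2.INTER_CUBIC))
E
```

```text
t: 4.55
eef_pos: [470.5, -144.5, 20.0]
tool_rot: [[-1.0, -0.012, -0.012], [-0.012, 1.0, 0.003], [0.012, 0.003, -1.0]]
wrist_force: [-30.3, 3.4, 17.7]
finger_gap: 1.0
t 4.55 pos [ 470.511 -144.51    19.979] heading 180.69625767462668 F [-30.343   3.403  17.713] gap 0.9996747497203767 Rz [-0.012  0.003 -1.   ]
shift [-0.064 -0.008 -0.001]
```

View pics/s5.png

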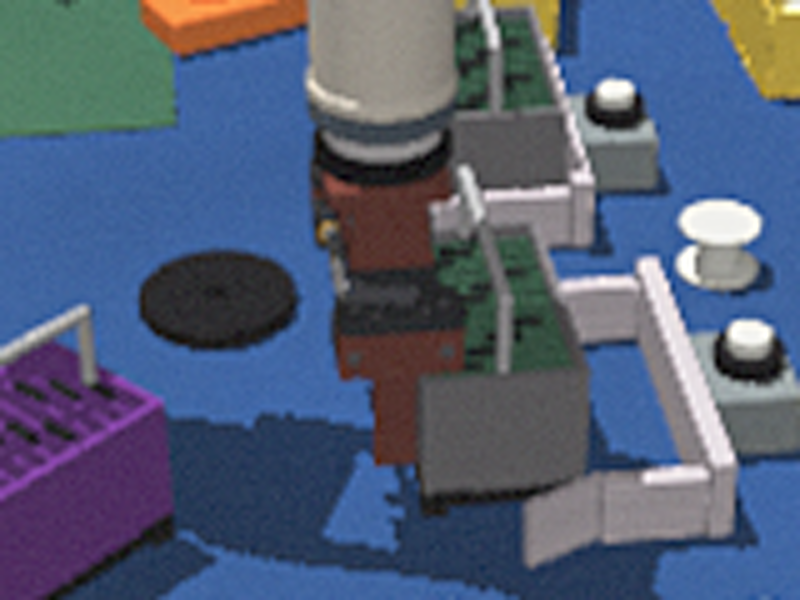

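View pics/t5.png

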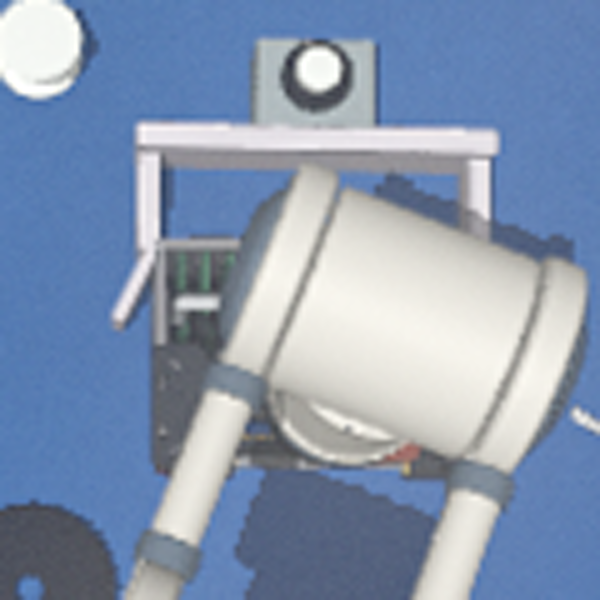

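Run:
```python
from h import *
T=lambda u,v:((u+.5)/5-.5+310,(v+.5)/5-.5+120)
print(ray("top",T(157,240),90),ray("top",T(157,345),90))
S=lambda u,v:((u+.5)/5-.5+240,(v+.5)/5-.5+150)
print(ray("side",S(588,367),90),ray("side",S(418,376),90))
```

```text
[570.345 -59.587  90.   ] [511.771 -60.483  90.   ]
[ 576.596 -213.934   90.   ] [ 485.49  -210.328   90.   ]
```

The crate is square now, but its left edge is at y of about -60, roughly on the left rail line (-61.5). I continue with a drift to the right and ease the downward load.

```bash
python3 -m crank '-0.003 -0.003 -0.002 0.5 0;-0.006 -0.006 -0.003 0.5 0;-0.010 -0.009 -0.003 0.5 0;-0.015 -0.012 -0.003 0.5 0;-0.020 -0.014 -0.003 0.5 0;-0.024 -0.015 -0.003 0.5 0'
python3 - <<'E'
from h import *
cv2.imwrite("pics/t6.png",cv2.resize(ctrl.capture("top")[120:240,310:430],(600,600),interpolation=cv2.INTER_CUBIC))
cv2.imwrite("pics/s6.png",cv2.resize(ctrl.capture("side")[150:270,240:400],(800,600),interpolation=cv2.INTER_CUBIC))
E
```

```text
t: 5.25
eef_pos: [496.4, -159.3, 22.0]
tool_rot: [[-1.0, -0.002, -0.007], [-0.002, 1.0, 0.003], [0.007, 0.003, -1.0]]
wrist_force: [-9.3, 2.7, 2.6]
finger_gap: 0.998
```

View pics/s6.png

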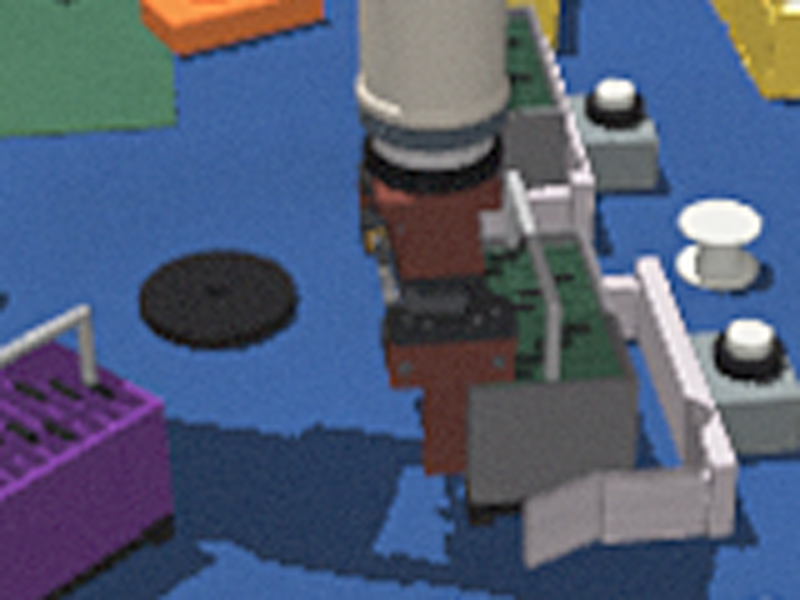

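View pics/t6.png

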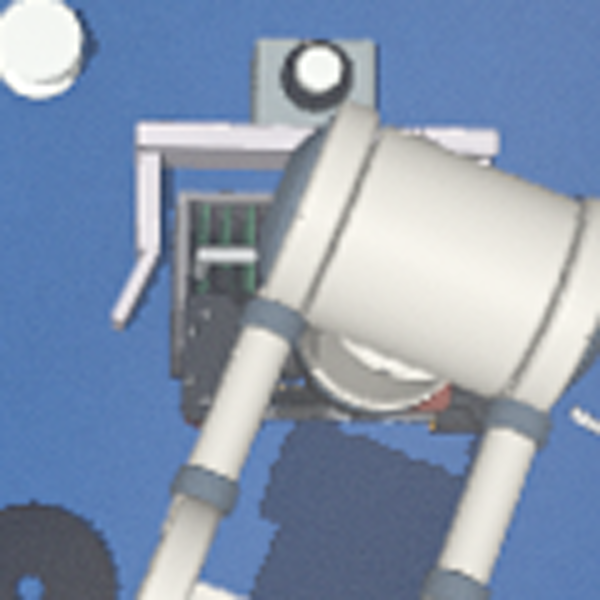

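The crate followed to the right: its left edge in the top view is now at u=178, and it stays square and flat. I measure again.

```bash
python3 - <<'E'
from h import *
T=lambda u,v:((u+.5)/5-.5+310,(v+.5)/5-.5+120)
print(ray("top",T(178,193),90),ray("top",T(175,290),90))
S=lambda u,v:((u+.5)/5-.5+240,(v+.5)/5-.5+150)
print(ray("side",S(637,374),90),ray("side",S(468,386),90))
E
python3 go.py 535 -152 22
```

```text
[597.121 -70.771  90.   ] [542.535 -69.873  90.   ]
[ 601.197 -223.756   90.   ] [ 510.614 -222.915   90.   ]
t 5.35 pos [ 496.995 -159.529   21.999] heading 180.1384149800686 F [-6.002  2.669 -1.187] gap 1.0017387194341532 Rz [-0.006  0.002 -1.   ]
shift [-0.038  0.007 -0.   ]
```

```bash
python3 -m crank '-0.005 0 0 0 0;-0.010 0 0 0 0;-0.015 0 -0.001 0 0;-0.020 0 -0.001 0 0;-0.024 0 -0.001 0 0;-0.028 0 -0.001 0 0;-0.031 0 -0.001 0 0;-0.033 0 -0.001 0 0'
python3 go.py 535 -159.5 22
```

```text
t: 6.15
eef_pos: [529.3, -159.9, 22.6]
tool_rot: [[-1.0, -0.002, -0.007], [-0.002, 1.0, 0.001], [0.007, 0.001, -1.0]]
wrist_force: [-8.5, -0.5, -0.5]
finger_gap: 1.001
t 6.15 pos [ 529.267 -159.878   22.567] heading 180.10086351844248 F [-8.505 -0.469 -0.46 ] gap 1.0011240110536765 Rz [-0.007  0.001 -1.   ]
shift [-0.006  0.     0.001]
```

Force is steady at 8.5 N and the stop is not yet reached. I creep forward until the force rises.

```bash
python3 -m crank '-0.002 0 0 0 0;-0.004 0 0 0 0;-0.006 0 0 0 0;-0.008 0 0 0 0;-0.008 0 0 0 0'
python3 - <<'E'
from h import *
cv2.imwrite("pics/t7.png",cv2.resize(ctrl.capture("top")[120:240,310:430],(600,600),interpolation=cv2.INTER_CUBIC))
cv2.imwrite("pics/s7.png",cv2.resize(ctrl.capture("side")[150:270,240:400],(800,600),interpolation=cv2.INTER_CUBIC))
E
```

```text
t: 6.65
eef_pos: [533.0, -159.6, 22.7]
tool_rot: [[-1.0, 0.0, -0.017], [0.0, 1.0, 0.002], [0.017, 0.002, -1.0]]
wrist_force: [-29.6, 4.7, 10.8]
finger_gap: 1.001
```

View pics/s7.png

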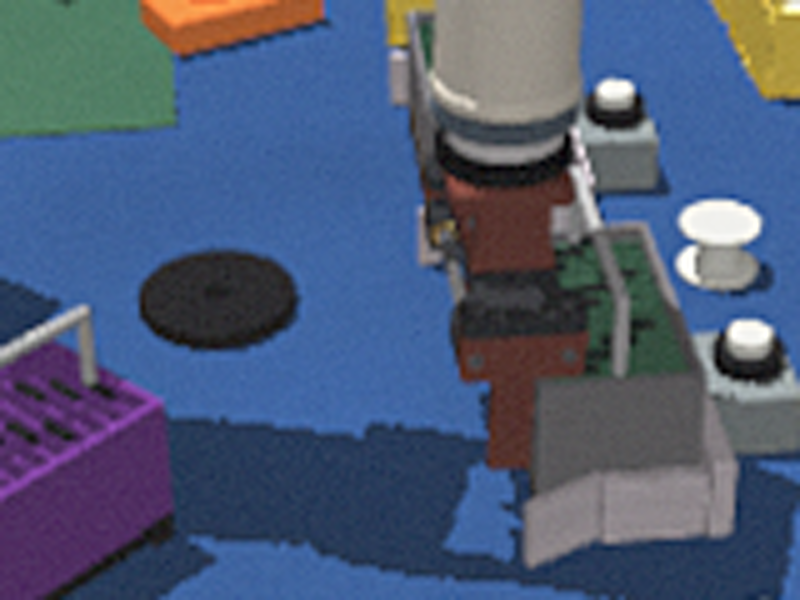

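View pics/t7.png

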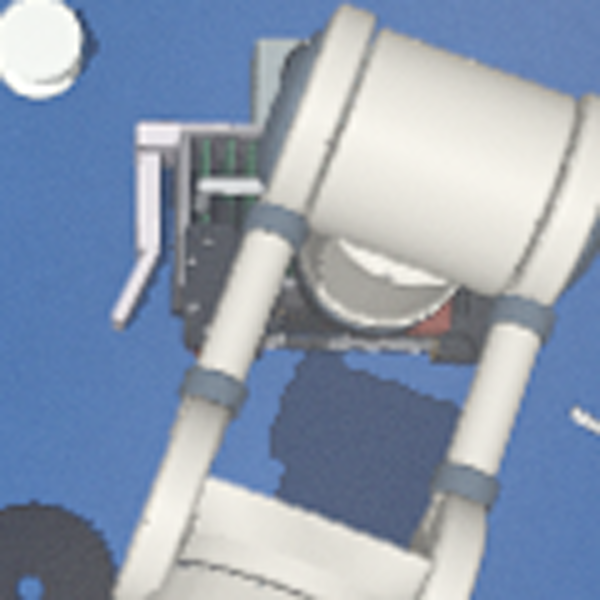

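The crate is stopped, with force up to 30 N and the tip at 533 mm. It looks seated against the stop in both views. I back off and rise.

```bash
python3 -m crank '0.010 0 0 0 0;0.025 0 0 0 0;0.045 0 0 0 0;0.060 0 0 0 0;0.060 0 -0.03 0 0;0.060 0 -0.08 0 0;0.060 0 -0.13 0 0;0.060 0 -0.17 0 0'
python3 -m crank '0.04 0 -0.03 0 1;0.08 0 -0.05 0 1;0.08 0 -0.05 0 1' 20
python3 - <<'E'
from h import *
cv2.imwrite("pics/t8.png",cv2.resize(ctrl.capture("top")[120:240,310:430],(600,600),interpolation=cv2.INTER_CUBIC))
cv2.imwrite("pics/s8.png",cv2.resize(ctrl.capture("side")[150:270,240:400],(800,600),interpolation=cv2.INTER_CUBIC))
E
```

```text
t: 7.55
eef_pos: [480.2, -160.4, 197.9]
tool_rot: [[-1.0, -0.002, 0.003], [-0.002, 1.0, -0.001], [-0.003, -0.001, -1.0]]
wrist_force: [0.1, -0.5, 0.2]
finger_gap: 1.003
t: 7.85
eef_pos: [398.5, -161.1, 250.0]
tool_rot: [[-1.0, -0.0, 0.008], [-0.001, 1.0, -0.004], [-0.008, -0.004, -1.0]]
wrist_force: [0.7, -0.8, 1.0]
finger_gap: 0.765
```

View pics/s8.png

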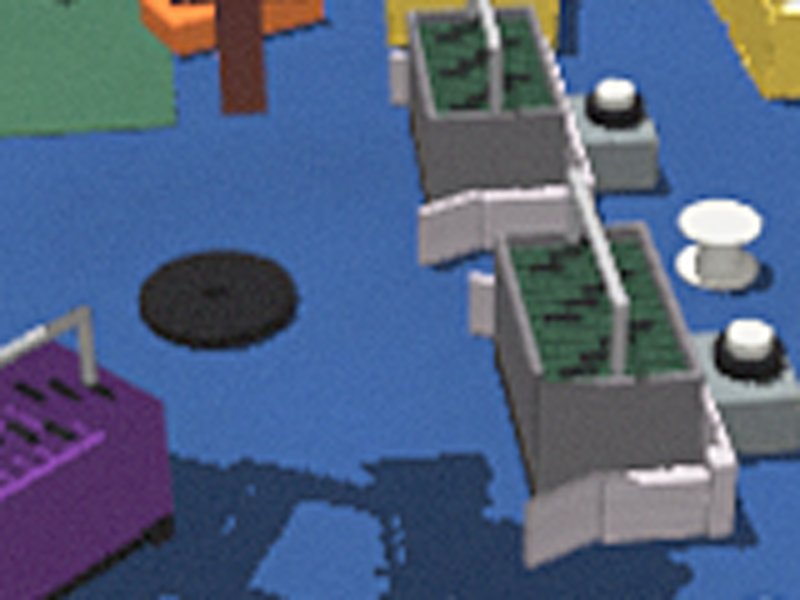

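View pics/t8.png

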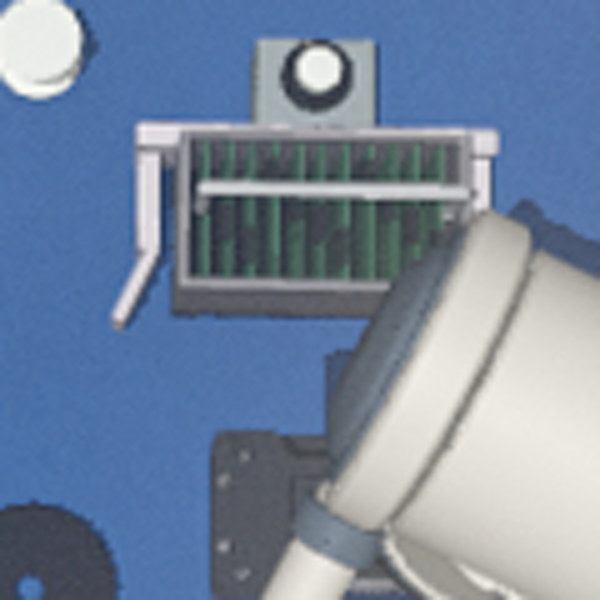

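```bash
python3 - <<'E'
from h import *
T=lambda u,v:("top",(u+.5)/5-.5+310,(v+.5)/5-.5+120)
S=lambda u,v:("side",(u+.5)/5-.5+240,(v+.5)/5-.5+150)
ct=[T(180,131)+(45,80,90),T(180,289)+(-45,80,90),T(470,134)+(45,-80,90)]
cs=[S(497,238)+(-45,80,90),S(644,223)+(45,80,90),S(703,372)+(45,-80,90),S(540,382)+(-45,-80,90)]
p=fit(ct,[590,-150,0]);fit(cs,p);c=fit(ct+cs,p)
fit([T(318,66)+(0,0,62)],[680,-151,0]);fit([S(748,330)+(0,0,62)],[680,-151,0])
E
python3 go.py 680 -152 220
```

```text
fit [ 588.431 -152.162    0.008] rms px 0.10483994801419451
[[0.1, -0.1], [-0.0, 0.1], [-0.1, -0.0]]
fit [ 592.525 -148.787   -0.003] rms px 0.7298640947233631
[[-0.5, -1.4], [0.2, -0.5], [0.6, 0.5], [-0.3, 1.0]]
fit [ 590.499 -151.379    0.006] rms px 0.7966952344884578
[[-0.1, -0.9], [-0.3, -0.7], [-0.4, -0.7], [-1.2, -0.9], [-0.5, -0.1], [0.3, 1.0], [-0.7, 1.7]]
fit [ 680.69  -151.228    0.   ] rms px 7.12254053393208e-07
[[0.0, -0.0]]
fit [ 681.698 -150.065    0.   ] rms px 1.6344736761035016e-07
[[-0.0, 0.0]]
t 7.95 pos [ 399.992 -160.705  245.58 ] heading 180.06719315230814 F [-0.451 -0.091  0.069] gap 0.6748938461026437 Rz [ 0.003 -0.001 -1.   ]
shift [-0.28   0.008  0.026]
```

Crate fit is (590.5,-151.4,0.006), against a dock fit of about (590,-151.7,0). It is home and square. Next I go over the button with the fingers shut, at safe height.

```bash
python3 -m crank '-0.04 0.002 0 0 1;-0.08 0.004 0 0 1;-0.12 0.006 0 0 1;-0.16 0.008 0 0 1;-0.20 0.01 0 0 1;-0.24 0.01 0 0 1;-0.27 0.01 0 0 1;-0.281 0.01 0 0 1'
python3 -m crank '0 0 0.03 0 1;0 0 0.06 0 1;0 0 0.09 0 1;0 0 0.12 0 1;0 0 0.14 0 1;0 0 0.15 0 1;0 0 0.15 0 1'>/dev/null
python3 go.py 680.7 -151 75
python3 - <<'E'
from h import *
cv2.imwrite("pics/s9.png",cv2.resize(ctrl.capture("side")[130:250,300:460],(800,600),interpolation=cv2.INTER_CUBIC))
cv2.imwrite("pics/w9.png",ctrl.capture("wrist"))
E
```

```text
t: 8.75
eef_pos: [683.4, -148.9, 239.0]
tool_rot: [[-1.0, -0.003, -0.006], [-0.004, 1.0, 0.002], [0.006, 0.002, -1.0]]
wrist_force: [0.2, 0.4, 0.1]
finger_gap: 0.005
t 9.45 pos [ 679.796 -149.235   90.557] heading 180.12810377714032 F [ 0.409 -0.471 -0.172] gap 0.005953401659631549 Rz [-0.005  0.002 -1.   ]
shift [-0.001 -0.002  0.016]
```

View pics/s9.png

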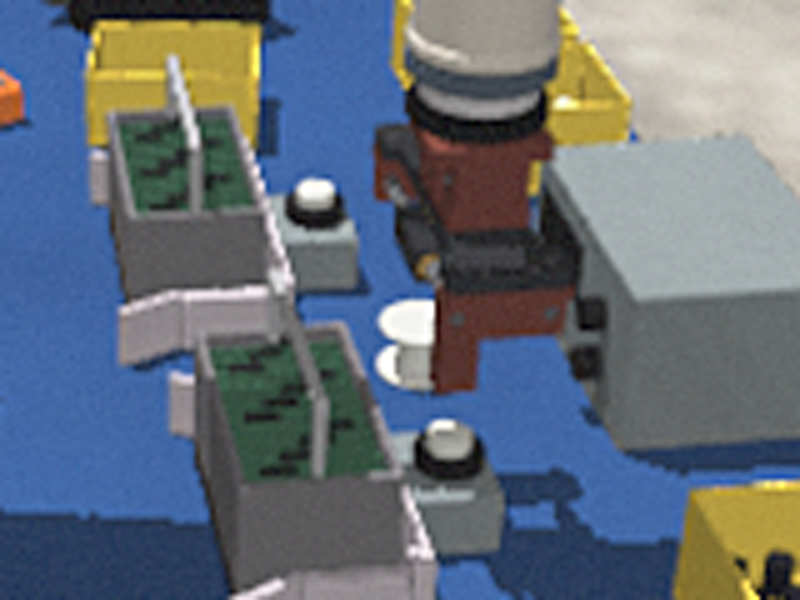

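View pics/w9.png

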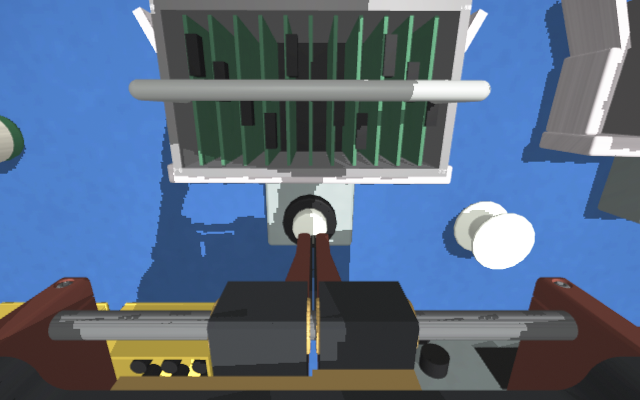

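Side view: the tip is above the button (cap at crop (445,440)). Wrist view: the cap is at (310,222), right at the fingertips (313,238). I check the button by wrist ray and the instrument box clearance.

Run:
```python
from h import *
s=ctrl.get_state();R=s["tool_rot"];p=s["eef_pos"]
c,f=K("wrist");M=np.array(c["T_tool_cam"])
d=M[:3,:3]@[(310-c["cx"])/f,(222-c["cy"])/f,1];o=p+R@M[:3,3];d=R@d
print("button",o+d*(62-o[2])/d[2])
for z in(0,80,100): print(z,ray("top",(300,96),z),ray("top",(356,97),z))
print(ray("side",(300+640/5,130+445/5),0), ray("side",(300+590/5,130+360/5),0))
```

```text
button [ 675.716 -151.719   62.   ]
0 [814.375  67.172   0.   ] [ 814.579 -105.515    0.   ]
80 [779.673  60.491  80.   ] [779.863 -99.625  80.   ]
100 [770.998  58.821 100.   ] [771.183 -98.152 100.   ]
[820.809 -94.188   0.   ] [819.732   4.512   0.   ]
```

```bash
python3 -m crank '0 -0.002 0.008 0 1;0 -0.002 0.016 0 1;0 -0.002 0.022 0 1;0 -0.002 0.027 0 1;0 -0.002 0.03 0 1;0 -0.002 0.032 0 1'
python3 -m crank '0 0 0.002 0 1;0 0 0.003 0 1;0 0 0.004 0 1;0 0 0.004 0 1'
python3 go.py 680 -151 56
```

```text
t: 10.15
eef_pos: [680.5, -151.9, 62.2]
tool_rot: [[-1.0, -0.002, -0.0], [-0.002, 1.0, 0.0], [0.0, 0.0, -1.0]]
wrist_force: [-2.1, 1.3, 1.3]
finger_gap: 0.006
t: 10.55
eef_pos: [680.7, -152.0, 59.1]
tool_rot: [[-1.0, -0.002, 0.0], [-0.002, 1.0, -0.0], [-0.0, -0.0, -1.0]]
wrist_force: [-2.2, 0.1, 4.1]
finger_gap: 0.004
t 10.55 pos [ 680.656 -151.984   59.069] heading 180.10116186427842 F [-2.16   0.088  4.068] gap 0.0037442906596381474 Rz [ 0. -0. -1.]
shift [0.001 0.001 0.003]
```

```bash
python3 -m crank '0 0 0.001 0 1;0 0 0.002 0 1;0 0 0.003 0 1;0 0 0.004 0 1;0 0 0.004 0 1'
python3 go.py 680 -151 56
```

```text
t: 11.05
eef_pos: [680.8, -152.0, 56.3]
tool_rot: [[-1.0, -0.002, 0.001], [-0.002, 1.0, -0.0], [-0.001, -0.0, -1.0]]
wrist_force: [-5.6, 1.1, 8.6]
finger_gap: 0.007
t 11.05 pos [ 680.845 -152.009   56.288] heading 180.10702939185978 F [-5.62   1.126  8.639] gap 0.0074710992421982295 Rz [ 0.001 -0.    -1.   ]
shift [0.001 0.001 0.   ]
```

```bash
python3 -m crank '0 0 0.001 0 1;0 0 0.002 0 1;0 0 0.003 0 1;0 0 0.003 0 1;0 0 0.003 0 1'
python3 - <<'E'
from h import *
cv2.imwrite("pics/s10.png",cv2.resize(ctrl.capture("side")[130:250,300:460],(800,600),interpolation=cv2.INTER_CUBIC))
E
```

```text
t: 11.55
eef_pos: [681.0, -152.1, 56.1]
tool_rot: [[-1.0, -0.002, 0.003], [-0.002, 1.0, -0.001], [-0.003, -0.001, -1.0]]
wrist_force: [-9.7, 2.6, 18.7]
finger_gap: 0.006
```

View pics/s10.png

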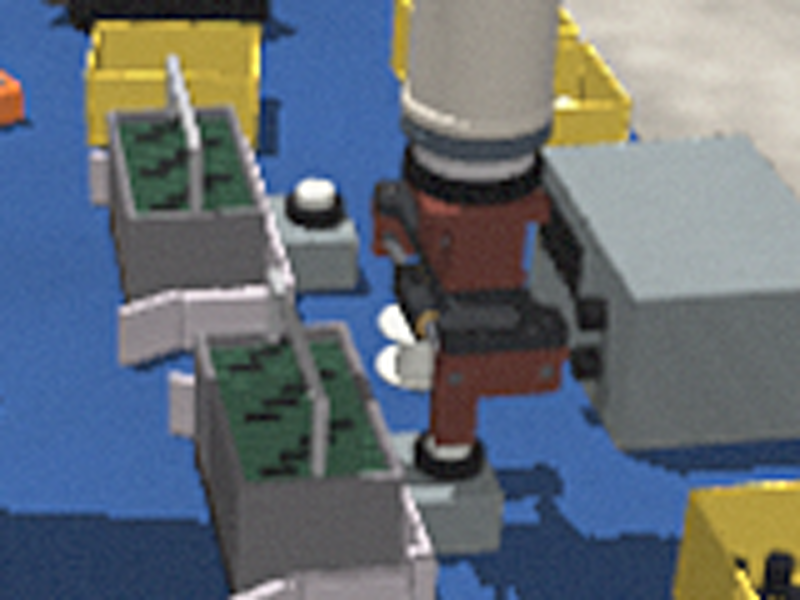

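The button bottomed out: force is 18.7 N with the height stuck at 56.1, and the cap is visibly down at (448,452). I rise straight up.

```bash
python3 -m crank '0 0 -0.01 0 1;0 0 -0.03 0 1;0 0 -0.06 0 1;0 0 -0.1 0 1;0 0 -0.14 0 1;0 0 -0.17 0 1;0 0 -0.18 0 1;0 0 -0.18 0 1'
python3 -m crank '0.04 0 0 0 1;0.08 0 0 0 1;0.12 0 0 0 1;0.16 0 0 0 1;0.2 0 0 0 1;0.24 0 0 0 1;0.27 0 0 0 1;0.27 0 0 0 1'
python3 -m crank '0 0 0 0 1;0 0 0 0 1;0 0 0 0 1' > /dev/null
python3 go.py 0 0 0
python3 - <<'E'
from h import *
a=ctrl.capture("top");cv2.imwrite("pics/t11full.png",a)
cv2.imwrite("pics/t11.png",cv2.resize(a[120:240,310:430],(600,600),interpolation=cv2.INTER_CUBIC))
cv2.imwrite("pics/s11.png",cv2.resize(ctrl.capture("side")[130:250,300:460],(800,600),interpolation=cv2.INTER_CUBIC))
E
```

```text
t: 12.4
eef_pos: [681.5, -152.2, 232.8]
tool_rot: [[-1.0, -0.002, 0.003], [-0.002, 1.0, -0.001], [-0.003, -0.001, -1.0]]
wrist_force: [0.8, 0.3, -0.1]
finger_gap: 0.006
t: 13.2
eef_pos: [408.1, -152.4, 229.5]
tool_rot: [[-1.0, -0.0, -0.002], [-0.0, 1.0, 0.001], [0.002, 0.001, -1.0]]
wrist_force: [0.5, 0.1, -0.4]
finger_gap: 0.004
t 13.5 pos [ 411.335 -152.384  230.485] heading 180.13727491109688 F [ 0.453  0.104 -0.21 ] gap 0.004554333847571608 Rz [-0.002  0.001 -1.   ]
shift [0.411 0.153 0.231]
```

View pics/t11.png

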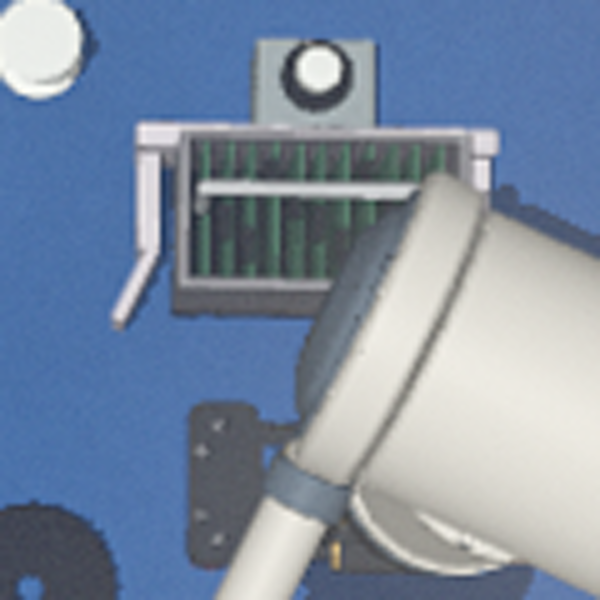

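View pics/s11.png

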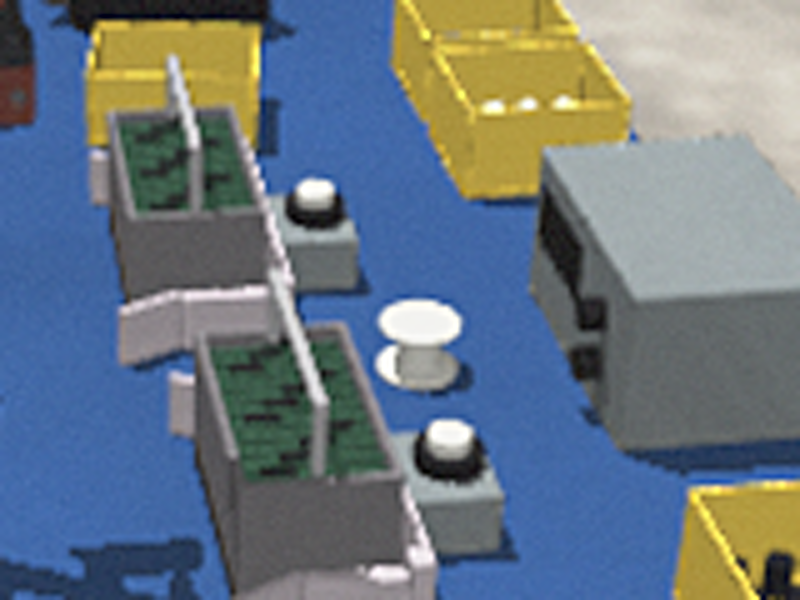

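The crate is unchanged at home (left corner still at (180,131) in the top crop), the button cap is up again (top (318,66), side (448,438)), and the spool and reel are where they were. The hand is clear, so I hand in.

```bash
python3 -c "
from workcell import ctrl
print(ctrl.finish_job())"
```

```text
the job is handed in; nothing more can be done
None
```

The crate is home in the empty dock, its button has been pressed and is up again, and the job was handed in at about 13.6 s of the 58 s. Handing in reports no verdict, so this rests on my own checks.

- **Push:** I pushed the crate low, at about 20 mm, with both open fingers, turning it square on the way. Near the entrance the force rose to about 30 N with the crate's left edge close to the left rail. I corrected by drifting right, and the force fell to about 8 N. It rose to about 30 N again at the stop.
- **Crate at home:** After backing off, both cameras together put the crate at (590.5, -151.4) mm, turned 0.006 rad. The dock fit at about (590, -151.7) mm, turned about 0 rad, so the crate is within tolerance.
- **Button:** I pressed with shut fingers until it bottomed out: 18.7 N, with the height stuck at 56.1 mm against a rest height of about 62 mm. The last pictures show the cap back up, the crate unmoved and the hand clear. The reel and spool are unmoved, and the docked crate looks undisturbed.
- **Disagreements:** The two cameras differed by 3 to 4 mm on the crate's pose, which is larger than the stated 2 mm calibration. The wrist view put the button about 5 mm nearer than the fixed cameras did, because the fingertip partly hid the cap. I went with the fixed cameras.

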